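# Set a stand leg to its length mark and close its cam

### The arm

A 7-joint arm with a two-finger parallel gripper is mounted at the origin on a cart in front of the work surface, level with it; the furniture and walls round the work are solid. World frame = base frame: x ahead of the robot, y to its left, z up, the work surface at z = 0. Lengths are in m, angles in rad, forces in N, time in s.
With the tool pointing down it reaches from about 0.4 to 0.85 m from the base axis. Payload 6.9 kg.
Tool frame: the origin (TCP) lies at the very end of the fingers, on their centre line; the grasp point (between the pads) lies 19 mm behind it; x points along the fingers, y is the direction in which the jaws open and shut, and the axes are right-handed (so a half turn about x gives the same grasp; the last joint's range is limited). The gripper opens to 85 mm and grips with 20 to 120 N. Pads are 22 mm wide; open, the fingers measure 114 mm over their backs; the gripper's body (76 mm by 85 mm) begins 54 mm behind the grasp point. The pads swing forward as they close: fully open they stand 13 mm farther back than shut.
Start: joints at [1.413, 0.507, -0.238, 1.5, 0.126, 1.149, -0.155], TCP at [0.163, -0.603, 0.231] pointing down, gripper open.
Joint ranges: [-3.08, 3.08], [-0.24, 2.05], [-1.43, 1.35], [0, 2.5], [-1.52, 4.66], [0.17, 1.96], [-2.89, 2.89]. Speed limits (rad/s): [2.39, 2.39, 3.14, 3.14, 3.14, 3.14, 3.14].

### API

Orientations are given as a unit quaternion [x, y, z, w].
In Python, from cell import env gives the robot as it stands.
- The arm moves only by the shell command python3 -m handwheel 'ROWS'. ROWS is JSON, a list that holds one entry, the list of rows, each a list of 7 numbers: the turn, a rotation vector about the tool's x, y, z in rad, then the shift along the tool's x, y, z in mm, then the closure, from -1 (fully open) to 1 (shut). In form: [[[rx, ry, rz, dx, dy, dz, jaw], ...]]. A call has 1 to 5 rows; each row shifts and turns the commanded pose from where the row before left it, along the tool's axes as they then stand; what a row does not reach is not made up. A row lasts 1/8 s, in which the tool goes at most 62.5 mm and 10.7 degrees, less where a joint would pass 70% of its speed; a pose out of reach is approached as far as the arm can. A call with a gripper value outside its range is refused whole. The fingers move at their own pace and stop on an object; the grip force is fixed at half the most. Time passes only in rows, so rows that do not move let the fingers close. It gives the time, the measured TCP pose, the force and the opening at its end, in the units of the state.
- env.get_state(): the state, without advancing time (a new reading comes with each control period).
- env.camera(name): name is "side" or "top" or "wrist"; returns the picture (480x640x3 uint8, blue, green, red); there is no depth.
- env.camera_model(name): a dict with "mtx" (3x3 intrinsics, pixels), "xyz" and "rotation" of the camera in the world. Camera axes: x right, y down, z forward; pixel columns grow to the right and rows downward; lengths in m; the calibration is good to about 2 mm. A picture is of the moment at which its call begins: read the wrist's pose just before it. camera_model takes no time and is no camera call; for the wrist camera it gives the pose at the moment of the call.
- env.sign_off(): hands the job in, once; it reports no verdict.
The state is a dict: "clock": time; "qpos": joint angles; "qvel": joint speeds; "tau": joint torques, N m; "ee_pos": TCP position; "orientation": TCP orientation; "force": force on the tool from outside, world axes, zero at the start; "torque": the same for the moment, N m; "grip_width": finger opening in m.
Only numpy, scipy, OpenCV 4.12 (cv2) and the standard library are available. Lean on these libraries where they do the work, as an engineer would, in place of code of your own. Each camera call takes 0.05 s, during which the arm holds its last target.

### The job

A spring-loaded telescopic leg of a work-light stand lies in a cradle on the bench. Pull the leg out until its pointer lines up with the upright length mark, hold it still there for a moment, and only then slide its cam lever fully home. Finish while still gripping the leg, with the pointer at the mark and the lever home, and do not disturb the things lying round the cradle.

Things in the scene. Friction and masses are not known exactly. Their poses are not given: they have to be found in the camera images.
- cradle: Fixed plywood board, 160 x 480 x 12 mm, its two wooden saddles hold the leg's outer aluminium tube. Origin on the bench; +y is the direction in which the leg is pulled out, +x lies across the leg, away from the robot. The leg's axis runs along y over the origin, 75 mm above the bench. The cradle's place and turn (within 0.3 rad) change. A tall open carton stands at the right end of the bench.
- leg: The sliding steel leg, a 22 mm tube with grip block, pull bar, pointer and rubber foot. It slides only along y, 0 to 130 mm, and is fully in at the start. A spring pulls it in with 2.4 N, rising by 2 N per 100 mm; let go, it slides back. Origin on the tube's axis at the middle of the grip block; axes as the cradle's.
- grip (a point): Centre of the leg's black grip block (36 mm long in y, 30 mm high), 75 mm above the bench. Outer faces across the leg: fixed grey cheek at x = +18 mm, lever paddle at x = -28 mm open, -18 mm home; a gripper centred here and closing along x squeezes the lever home against the cheek and holds the leg. Clear above, and below down to the board at 12 mm.
- pull_bar (a point): Middle of the round steel T bar across the leg, 12 mm thick, 88 mm long in x, 30 mm beyond grip in +y. Fingers that straddle the grip block, not fully open, and move in +y bear on it and draw the leg out; 24 mm are clear between the middle of the block and the bar.
- pointer (a point): Free end of the leg's flat steel pointer blade (4 mm thick in y, 10 mm high), 70 mm beyond grip in +y and 48 mm to the near side (-x).
- mark: The length mark: an upright steel fin, 3 mm thick in y, 22 mm wide in x, on a dark foot 34 x 26 x 10 mm on the board; fixed, but its place along the board changes. Origin under the foot, 12 mm above the bench; the fin stands at y = 0, its top 68 mm up; axes as the cradle's. The pointer's tip passes beside the fin and is in line at the same y (leg out by 55 to 105 mm).
- lever (a joint): Slide cam lever of the leg, m: 0 open (paddle out), 0.010 fully home against the block. It stays where it is left and moves with a drag of about 5 N. It starts at 0 to 2 mm.
- lever_face (a point): Middle of the outer face of the lever's steel paddle (34 mm long in y, 30 mm high), on the near side of the grip block, at the height of the leg's axis.
- screw_dish: Loose steel dish of screws, 86 mm wide, 26 mm high, beyond the end of the cradle, past the foot of the leg. Origin under its centre. Leave alone.
- masking_tape: Loose roll of masking tape, 96 mm wide, 25 mm high, behind the cradle. Origin under its centre. Leave alone.
- offcut_1: Loose pine offcut, 75 x 83 x 40 mm, behind the cradle. Origin under its centre. Leave alone.

How it is judged:
By the outcome, as a careful person would: the job done as asked, in the order asked, and still so for the second after the job is handed in, while the arm keeps its last pose, push and grip.
It also fails if it takes over 38 s, if anything falls off the work surface, if the arm or the gripper's body presses on something with over 40 N, if the wrist force passes 120 N, or if a joint passes its speed limit or range.

## Working session

There is one attempt and no reset: what is moved stays moved. The work goes in short steps, Python scripts to look and compute and a shell command to move; the robot and the scene stay as the last step left them, time stands still between calls to the robot, and variables do not carry over. Pictures are saved under pics/ and viewed, and the job is handed in when it is done.

```bash
ls; mkdir -p pics; cat > h.py <<'E'
import numpy as np,cv2
from cell import env
E
python3 - <<'E'
from h import *
s=env.get_state();print(s)
for n in("top","side"):
    cv2.imwrite(f"pics/{n}0.png",env.camera(n)); m=env.camera_model(n);print(n,m)
E
```

```text
pics
{'clock': 0.0, 'qpos': array([ 1.4125087 ,  0.50833899, -0.23753567,  1.50113907,  0.12570679,
        1.14890826, -0.15478937]), 'qvel': array([ 0.00022728, -0.00070094, -0.00078154, -0.00264183,  0.00027288,
       -0.00137721, -0.00048947]), 'tau': array([ 2.84054595e-04, -6.20582128e+01, -2.18644425e+00, -2.49647856e+01,
        1.28136066e-02,  1.19000734e-02,  1.52783241e-05]), 'ee_pos': array([ 0.16275683, -0.60290883,  0.23042719]), 'orientation': array([-0.70086656, -0.0936371 ,  0.70105964, -0.09237722]), 'force': array([-0.3910803 , -0.38716405, -0.43429534]), 'torque': array([ 0.0468674 ,  0.00306694, -0.03830304]), 'grip_width': 0.08541316299925159}
top {'mtx': array([[507.00708108,   0.        , 318.58615768],
       [  0.        , 507.00708108, 245.80631031],
       [  0.        ,   0.        ,   1.        ]]), 'xyz': array([0.37779368, 0.0954842 , 1.21839039]), 'rotation': array([-0.695245  ,  0.71339457, -0.06650789,  0.05726496])}
side {'mtx': array([[470.30132437,   0.        , 311.51357957],
       [  0.        , 470.30132437, 234.32000717],
       [  0.        ,   0.        ,   1.        ]]), 'xyz': array([ 0.73657796, -0.30700464,  0.79683473]), 'rotation': array([ 0.94841966,  0.1681417 , -0.04101813, -0.26560503])}
```

View pics/top0.png

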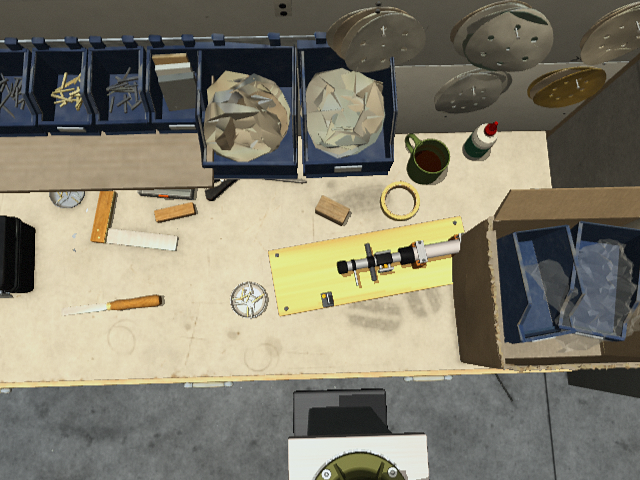

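View pics/side0.png

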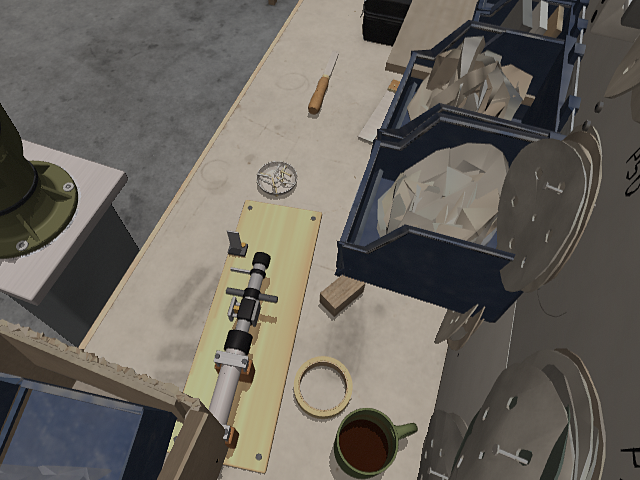

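```bash
python3 - <<'E'
from h import *
a=cv2.imread("pics/top0.png");cv2.imwrite("pics/top0z.png",cv2.resize(a[205:325,260:470],None,fx=3.8,fy=3.8,interpolation=cv2.INTER_CUBIC))
a=cv2.imread("pics/side0.png");cv2.imwrite("pics/side0z.png",cv2.resize(a[220:380,190:340],None,fx=3.7,fy=3.7,interpolation=cv2.INTER_CUBIC))
E
```

```text
(no output)
```

View pics/top0z.png

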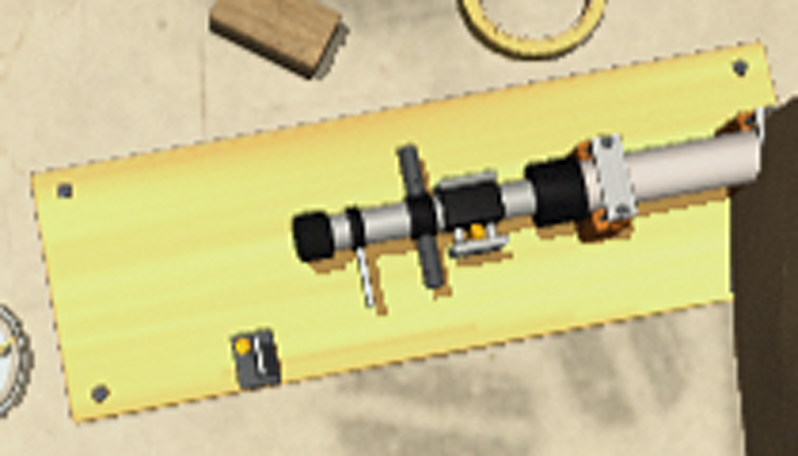

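View pics/side0z.png

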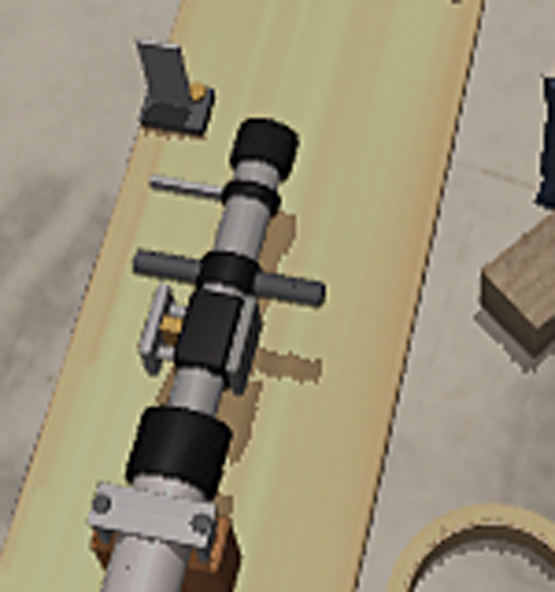

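```bash
cat >> h.py <<'E'
from scipy.spatial.transform import Rotation as R
def ray(n,p,m=None):
    m=m or env.camera_model(n)
    d=R.from_quat(m['rotation']).apply(np.linalg.inv(m['mtx'])@[p[0],p[1],1.]); return np.array(m['xyz']),d/np.linalg.norm(d)
def plane(n,p,z,m=None):
    o,d=ray(n,p,m); return o+d*(z-o[2])/d[2]
def tri(a,b):
    A=np.zeros((3,3));B=np.zeros(3)
    for o,d in (a,b):
        P=np.eye(3)-np.outer(d,d);A+=P;B+=P@o
    x=np.linalg.solve(A,B); return x,[np.linalg.norm(np.cross(x-o,d)) for o,d in (a,b)]
T=lambda u,v:(260+(u+.5)/3.8-.5,205+(v+.5)/3.8-.5)
S=lambda u,v:(190+(u+.5)/3.7-.5,220+(v+.5)/3.7-.5)
E
python3 - <<'E'
from h import *
np.set_printoptions(precision=4,suppress=True)
c={k:plane("top",T(*p),.012) for k,p in dict(TL=(33,173),BL=(75,420),TR=(763,42)).items()}
print(c, np.linalg.norm(c['TL']-c['TR']),np.linalg.norm(c['TL']-c['BL']))
yv=c['TL']-c['TR'];yv/=np.linalg.norm(yv); xv=c['TL']-c['BL'];xv/=np.linalg.norm(xv)
print('yaw from y',np.arctan2(-yv[0],yv[1]),'from x',np.arctan2(xv[1],xv[0]))
end=(c['TL']+c['BL'])/2; print('origin',end-.24*yv,(c['TR']+c['BL'])/2)
for k,p in dict(screwTL=(64,190),screwBL=(99,393),screwTR=(739,67)).items(): print(k,plane("top",T(*p),.012))
for k,p,z in (("barfar",(407,147),.081),("barnear",(433,287),.081),("ptr tip",(371,305),.080),("ptr root",(361,250),.08),("fin top n",(270,372),.08),("fin top f",(262,338),.08),("foot end",(312,235),.09)):
    print(k,plane("top",T(*p),z))
for k,p,z in (("s barfar",(325,285),.081),("s barnear",(134,253),.081),("s fin n",(137,40),.08),("s fin f",(180,48),.08),("s ptr",(150,179),.08)): print(k,plane("side",S(*p),z))
for k,a,b in (("fin n",(270,372),(137,40)),("fin f",(260,338),(180,48)),("ptr",(371,305),(150,180))): print(k,tri(ray("top",T(*a)),ray("side",S(*b))))
E
```

```text
{'TL': array([0.5836, 0.1982, 0.012 ]), 'BL': array([0.4275, 0.1736, 0.012 ]), 'TR': array([ 0.6575, -0.2726,  0.012 ])} 0.4766028057756563 0.15797020337260162
yaw from y 0.15578043978932515 from x 0.15608407477531303
origin [ 0.5428 -0.0512  0.012 ] [ 0.5425 -0.0495  0.012 ]
screwTL [0.5722 0.1787 0.012 ]
screwBL [0.4438 0.1585 0.012 ]
screwTR [ 0.6414 -0.2559  0.012 ]
barfar [ 0.5821 -0.0322  0.081 ]
barnear [ 0.4973 -0.044   0.081 ]
ptr tip [ 0.4877 -0.0068  0.08  ]
ptr root [ 0.5206 -0.0022  0.08  ]
fin top n [0.4497 0.0542 0.08  ]
fin top f [0.4698 0.0583 0.08  ]
foot end [0.529  0.0273 0.09  ]
s barfar [ 0.5851 -0.0292  0.081 ]
s barnear [ 0.4989 -0.0444  0.081 ]
s fin n [0.4517 0.0585 0.08  ]
s fin f [0.473  0.0616 0.08  ]
s ptr [ 0.4894 -0.0076  0.08  ]
fin n (array([0.4512, 0.0557, 0.0828]), [np.float64(0.002130264077549579), np.float64(0.002130264077549577)])
fin f (array([0.4713, 0.0607, 0.0794]), [np.float64(0.0018660819827879384), np.float64(0.0018660819827878464)])
ptr (array([ 0.4883, -0.0069,  0.0766]), [np.float64(0.0003332980946454301), np.float64(0.0003332980946454136)])
```

```bash
python3 - <<'E'
from h import *
np.set_printoptions(precision=4,suppress=True)
print(tri(ray("top",(499,220)),ray("side",(203,405))))
print(plane("top",(458,362),0),plane("top",(453,220),0))
for z in (.25,.3,.35):print(z,plane("top",(506,369),z),plane("top",(499,220),z),plane("top",(495,192),z),plane("side",(203,405),z),plane("side",(0,325),z))
s=env.get_state();print(R.from_quat(s['orientation']).as_matrix())
xv=np.array([.9879,.1554,0]);yv=np.array([-.1554,.9879,0])
cur=R.from_quat(s['orientation'])
for sg in(1,-1):
    M=np.stack([[0,0,-1],sg*xv,np.cross([0,0,-1],sg*xv)],1)
    print(M,(cur.inv()*R.from_matrix(M)).as_rotvec())
w=env.camera_model("wrist");print(w); cv2.imwrite("pics/w0.png",env.camera("wrist"))
E
```

```text
(array([ 0.5924, -0.2553,  0.2815]), [np.float64(0.010966938123421668), np.float64(0.010966938123421593)])
[ 0.3077 -0.2438  0.    ] [ 0.6498 -0.2571  0.    ]
0.25 [ 0.3069 -0.2631  0.25  ] [ 0.5918 -0.2754  0.25  ] [ 0.6488 -0.2725  0.25  ] [ 0.5922 -0.2442  0.25  ] [ 0.3206 -0.2448  0.25  ]
0.3 [ 0.3106 -0.2446  0.3   ] [ 0.5808 -0.2562  0.3   ] [ 0.6349 -0.2535  0.3   ] [ 0.6054 -0.2499  0.3   ] [ 0.3586 -0.2504  0.3   ]
0.35 [ 0.3142 -0.2261  0.35  ] [ 0.5697 -0.2371  0.35  ] [ 0.6209 -0.2345  0.35  ] [ 0.6186 -0.2557  0.35  ] [ 0.3967 -0.2561  0.35  ]
[[-0.0004  0.2608 -0.9654]
 [ 0.0015 -0.9654 -0.2608]
 [-1.     -0.0016  0.    ]]
[[ 0.      0.9879  0.1554]
 [ 0.      0.1554 -0.9879]
 [-1.      0.      0.    ]] [-1.463  -0.0011  0.0013]
[[ 0.     -0.9879 -0.1554]
 [ 0.     -0.1554  0.9879]
 [-1.     -0.      0.    ]] [1.6786 0.0013 0.0012]
{'mtx': array([[338.4783,   0.    , 320.2316],
       [  0.    , 338.4783, 237.2817],
       [  0.    ,   0.    ,   1.    ]]), 'xyz': array([ 0.2337, -0.5834,  0.3713]), 'rotation': array([ 0.7854, -0.6008, -0.0912,  0.1177])}
```

View pics/w0.png

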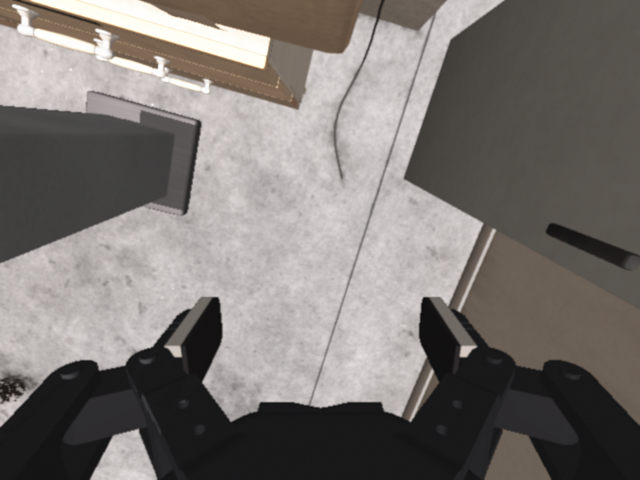

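```bash
python3 -m handwheel '[[[0,0,0,-50,0,0,-1],[0,0,0,-55,0,0,-1],[0,0,0,-55,0,0,-1],[0,0,0,-50,0,0,-0.65]]]'; python3 - <<'E'
import numpy as np
th=-1.307
for k in range(1,13):
    if k<=8: th+=.183
    s=np.array([32,44.7]); y=np.array([np.cos(th),np.sin(th)]); z=np.array([np.sin(th),-np.cos(th)])
    print(k,np.round([s@y,s@z]))
E
```

```text
clock: 0.65
ee_pos: [0.1628, -0.6031, 0.4432]
orientation: [0.701, 0.093, -0.701, 0.093]
force: [0.1, -0.4, -0.2]
grip_width: 0.071
1 [-26. -48.]
2 [-17. -52.]
3 [ -7. -54.]
4 [  3. -55.]
5 [ 12. -54.]
6 [ 22. -50.]
7 [ 31. -46.]
8 [ 39. -39.]
9 [ 39. -39.]
10 [ 39. -39.]
11 [ 39. -39.]
12 [ 39. -39.]
```

```bash
python3 -m handwheel '[[[-0.183,0,0,0,-26,-48,-0.65],[-0.183,0,0,0,-17,-52,-0.65],[-0.183,0,0,0,-7,-54,-0.65],[-0.183,0,0,0,3,-55,-0.65],[-0.183,0,0,0,12,-54,-0.65]]]'
```

```text
clock: 1.27
ee_pos: [0.362, -0.4124, 0.4411]
orientation: [-0.587, -0.395, 0.587, -0.395]
force: [0.6, 0.4, 0.0]
grip_width: 0.0705
```

```bash
python3 -m handwheel '[[[-0.183,0,0,0,5,-55,-0.65],[-0.183,0,0,0,15,-54,-0.65],[-0.183,0,0,0,25,-50,-0.65],[0,0,0,0,34,-45,-0.65],[0,0,0,0,34,-45,-0.65]]]' && python3 -m handwheel '[[[0,0,0,30,34,-45,-0.65],[0,0,0,50,34,-40,-0.65],[0,0,0,30,0,0,-0.65]]]'
python3 - <<'E'
from h import *
np.set_printoptions(precision=4,suppress=True)
s=env.get_state();print(s['ee_pos'],R.from_quat(s['orientation']).as_matrix(),s['qpos'])
print(env.camera_model("wrist")); cv2.imwrite("pics/w1.png",env.camera("wrist"))
E
```

```text
clock: 1.9
ee_pos: [0.4923, -0.1649, 0.4412]
orientation: [0.459, 0.538, -0.46, 0.538]
force: [1.0, -0.0, -0.2]
grip_width: 0.0704
clock: 2.28
ee_pos: [0.5419, -0.0745, 0.3369]
orientation: [0.458, 0.54, -0.457, 0.538]
force: [-0.6, -0.9, 0.6]
grip_width: 0.0702
[ 0.5419 -0.0745  0.3369] [[-0.001   0.9866  0.1632]
 [ 0.0023  0.1632 -0.9866]
 [-1.     -0.0006 -0.0025]] [ 0.5899  0.3741 -0.7447  1.5108  0.2537  1.3573 -0.0103]
{'mtx': array([[338.4783,   0.    , 320.2316],
       [  0.    , 338.4783, 237.2817],
       [  0.    ,   0.    ,   1.    ]]), 'xyz': array([ 0.5282, -0.0007,  0.4779]), 'rotation': array([0.9858, 0.0813, 0.0115, 0.1468])}
```

View pics/w1.png

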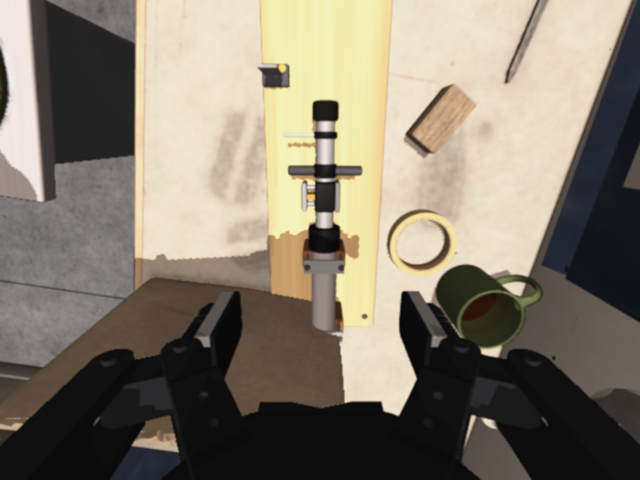

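```bash
python3 - <<'E'
from h import *
a=cv2.imread("pics/w1.png");cv2.imwrite("pics/w1z.png",cv2.resize(a[55:245,250:390],None,fx=4,fy=3.1579*4/4*1.2666,interpolation=cv2.INTER_CUBIC))
print(cv2.imread("pics/w1z.png").shape)
E
```

```text
(760, 560, 3)
```

View pics/w1z.png

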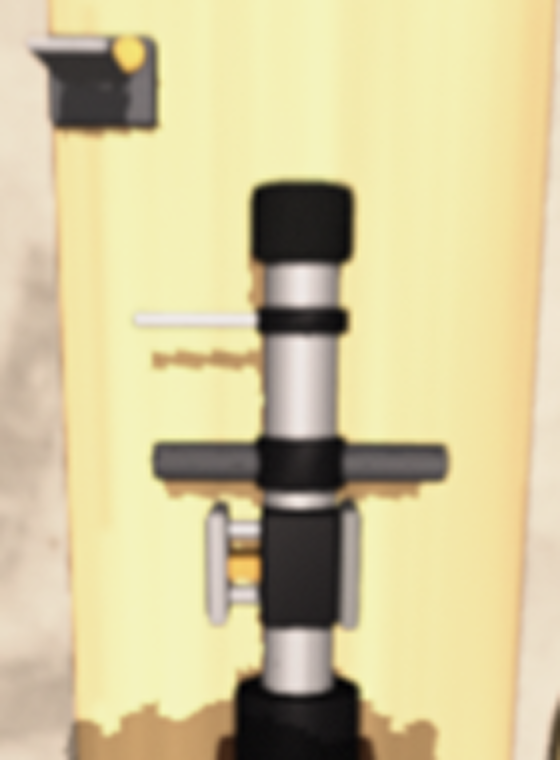

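```bash
python3 - <<'E'
from h import *
np.set_printoptions(precision=4,suppress=True)
m=env.camera_model("wrist")
W=lambda u,v:(250+(u+.5)/4-.5,55+(v+.5)/4-.5)
xv=np.array([.9879,.1554,0]);yv=np.array([-.1554,.9879,0])
for k,p,z in (("barn",(153,462),.075),("barf",(447,462),.075),("barmid",(300,462),.075),("block0",(300,508),.09),("block1",(300,627),.09),("cheek",(358,565),.09),("paddle",(207,565),.09),("ptr",(135,319),.08),("fin n",(30,44),.08),("fin f",(110,44),.08),("boardL",(75,700),.012),("boardL2",(53,100),.012),):
    P=plane("wrist",W(*p),z,m);print(k,P,'cx',P@xv,'cy',P@yv)
s=env.get_state();print(s['ee_pos']@xv,s['ee_pos']@yv)
E
```

```text
barn [ 0.4938 -0.049   0.075 ] cx 0.4801709683884493 cy -0.12514832363482664
barf [ 0.5781 -0.0352  0.075 ] cx 0.565652532703507 cy -0.12459088786053119
barmid [ 0.536  -0.0421  0.075 ] cx 0.5229439901157656 cy -0.12486939550948672
block0 [ 0.5378 -0.0533  0.09  ] cx 0.5229720482039383 cy -0.1361861007828788
block1 [ 0.5434 -0.0871  0.09  ] cx 0.5233016941042726 cy -0.17053825438279815
cheek [ 0.5568 -0.0666  0.09  ] cx 0.5397152769940581 cy -0.15230242495342727
paddle [ 0.5142 -0.0736  0.09  ] cx 0.4965096238358914 cy -0.15260718951620372
ptr [ 0.484  -0.0103  0.08  ] cx 0.47651722400781 cy -0.085354148618674
fin n [0.4476 0.0542 0.08  ] cx 0.4505660724889654 cy -0.016015777925531702
fin f [0.4684 0.0576 0.08  ] cx 0.47171193552619894 cy -0.01591895775237119
boardL [ 0.4723 -0.1433  0.012 ] cx 0.44428180498744674 cy -0.2149562247362626
boardL2 [0.4426 0.0494 0.012 ] cx 0.4449602024377495 cy -0.019967475010829093
0.521400007913004 -0.1600659361490331
```

```bash
python3 -m handwheel '[[[0,0,0,50,3,-9,-0.65],[0,0,0,55,0,0,-0.65],[0,0,0,55,0,0,-0.65],[0,0,0,40,0,0,-0.65],[0,0,0,0,0,0,-0.65]]]'
python3 - <<'E'
from h import *
np.set_printoptions(precision=4,suppress=True)
s=env.get_state();p=s['ee_pos'];print(p,p@[.9879,.1554,0],p@[-.1554,.9879,0])
cv2.imwrite("pics/w2.png",env.camera("wrist"))
cv2.imwrite("pics/s2.png",env.camera("side"))
E
```

```text
clock: 2.95
ee_pos: [0.5413, -0.0705, 0.1369]
orientation: [0.458, 0.539, -0.461, 0.536]
force: [0.3, 0.5, 0.4]
grip_width: 0.0703
[ 0.5413 -0.0705  0.1369] 0.5237918973876976 -0.15377129359528377
```

View pics/w2.png

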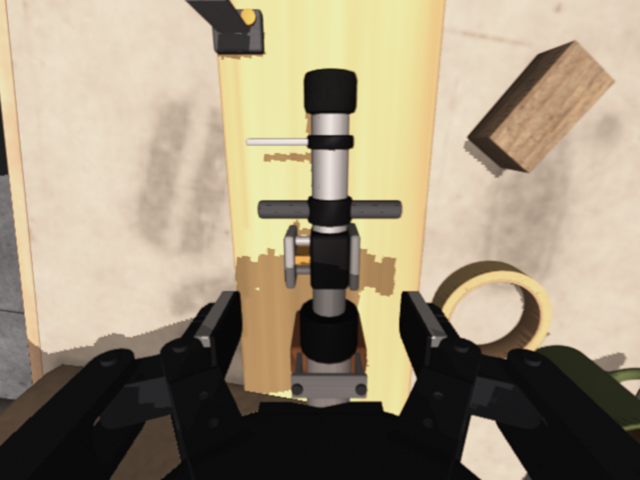

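View pics/s2.png

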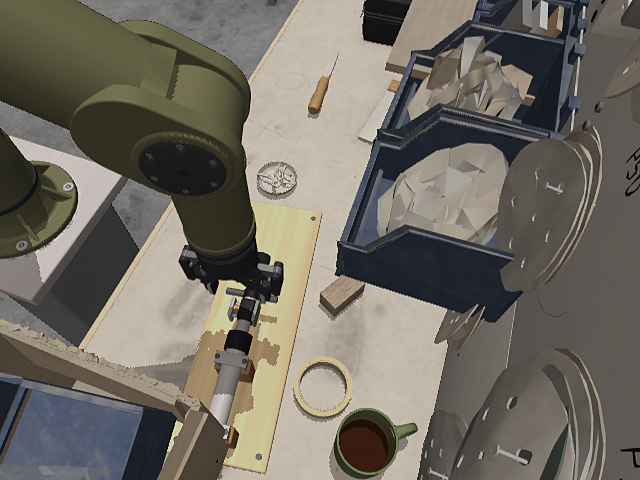

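```bash
cat >> h.py <<'E'
XV=np.array([.9879,.1554,0]);YV=np.array([-.1554,.9879,0])
def proj(P,m):
    c=R.from_quat(m['rotation']).inv().apply(np.array(P)-m['xyz']);q=m['mtx']@c;return q[:2]/q[2]
E
python3 - <<'E'
from h import *
np.set_printoptions(precision=4,suppress=True)
m=env.camera_model("wrist");s=env.get_state()
t=R.from_quat(s['orientation']);p=s['ee_pos']
print('cam in tool',t.inv().apply(m['xyz']-p),'cam axes in tool\n',(t.inv()*R.from_quat(m['rotation'])).as_matrix())
for d in(-.03,-.019,0,.05):print(d,proj(p+t.apply([d,0,0]),m))
for k,q,z in (("barn",(258,209),.075),("barf",(402,209),.075),("block mid",(331,262),.09),("pad",(285,262),.09),("cheek",(359.5,262),.09),("ptr",(247,142),.08)):
    P=plane("wrist",q,z,m);l=t.inv().apply(P-p);print(k,'tool',l*1000,P@XV,P@YV)
E
```

```text
cam in tool [-0.1408 -0.0015 -0.0754] cam axes in tool
 [[ 0.0006 -0.2936  0.9559]
 [ 1.      0.0007 -0.0004]
 [-0.0006  0.9559  0.2936]]
-0.03 [324.326  341.8975]
-0.019 [324.0319 326.071 ]
0 [323.6168 303.7358]
0.05 [322.8768 263.9129]
barn tool [ 65.1865 -40.2577 -30.505 ] 0.4862052733659098 -0.1230593487224177
barf tool [ 65.2908  49.1457 -30.5474] 0.5756129795232573 -0.12297728298435495
block mid tool [50.2453  4.9047 -1.1457] 0.5313653612443463 -0.15239695519019864
pad tool [ 50.2129 -22.8771  -1.1351] 0.5035822177020743 -0.1524198420187609
cheek tool [50.2654 22.1196 -1.1522] 0.5485810634003719 -0.1523827734679891
ptr tool [ 60.1743 -43.5192 -70.6683] 0.48291991462628187 -0.08289451044642122
```

```bash
python3 -m handwheel '[[[0,0,0,15,5,-1,-0.65],[0,0,0,15,0,0,-0.65],[0,0,0,0,0,0,-0.65],[0,0,0,0,0,0,-0.65]]]'
python3 - <<'E'
from h import *
np.set_printoptions(precision=4,suppress=True)
cv2.imwrite("pics/w3.png",env.camera("wrist"))
m=env.camera_model("wrist");s=env.get_state();p=s['ee_pos'];print(p,p@XV,p@YV,s['qvel'])
E
```

```text
clock: 3.55
ee_pos: [0.5478, -0.0678, 0.1089]
orientation: [0.459, 0.538, -0.459, 0.538]
force: [-0.7, -0.1, 0.8]
grip_width: 0.0706
[ 0.5479 -0.0678  0.1091] 0.530762879992406 -0.15213055224700517 [ 0.0009 -0.0026 -0.0027 -0.0026  0.0009 -0.0025 -0.0008]
```

View pics/w3.png

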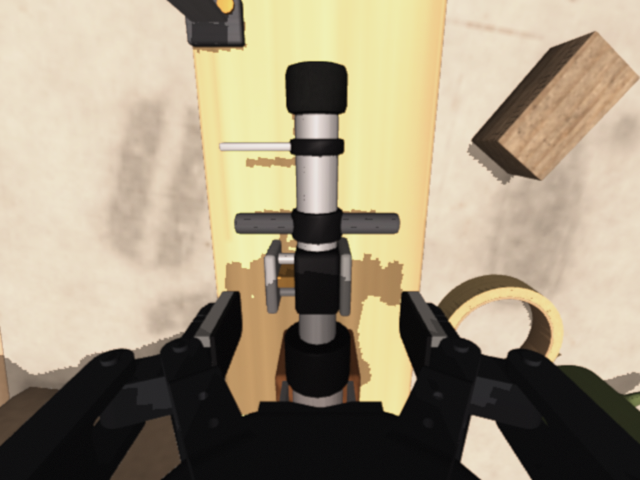

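```bash
python3 -m handwheel '[[[0,0,0,20,-1.5,0,-0.65],[0,0,0,20,0,0,-0.65],[0,0,0,13,0,0,-0.65],[0,0,0,0,0,0,-0.65],[0,0,0,0,0,0,-0.65]]]'
python3 - <<'E'
from h import *
np.set_printoptions(precision=4,suppress=True)
cv2.imwrite("pics/w4.png",env.camera("wrist"))
cv2.imwrite("pics/s4.png",env.camera("side"))
m=env.camera_model("wrist");s=env.get_state();p=s['ee_pos'];print(p,p@XV,p@YV,s['force'])
E
```

```text
clock: 4.22
ee_pos: [0.5468, -0.068, 0.0564]
orientation: [0.459, 0.537, -0.459, 0.538]
force: [1.4, -0.2, -0.5]
grip_width: 0.0704
[ 0.5468 -0.0681  0.0566] 0.5296240629591327 -0.15223405407246848 [-0.1306  0.1879 -0.2048]
```

View pics/w4.png

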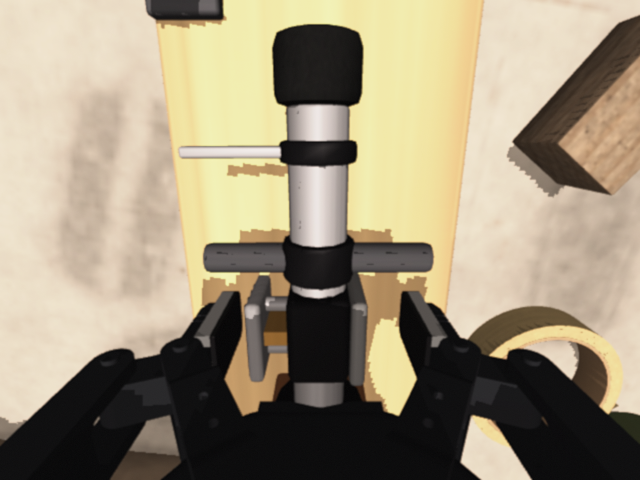

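View pics/s4.png

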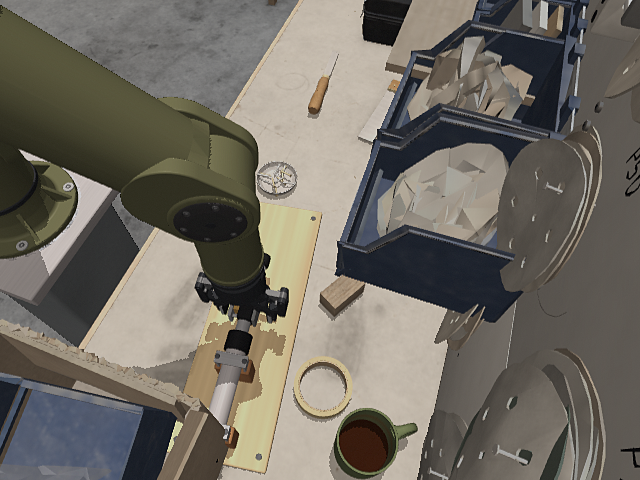

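```bash
python3 -m handwheel '[[[0,0,0,0,0,-10,-0.65],[0,0,0,0,0,-10,-0.65],[0,0,0,0,0,-12,-0.65],[0,0,0,0,0,-12,-0.65],[0,0,0,0,0,-12,-0.65]]]' && python3 -m handwheel '[[[0,0,0,0,0,-8,-0.65],[0,0,0,0,0,0,-0.65],[0,0,0,0,0,0,-0.65]]]'
python3 - <<'E'
from h import *
np.set_printoptions(precision=4,suppress=True)
cv2.imwrite("pics/w5.png",env.camera("wrist"))
cv2.imwrite("pics/t5.png",env.camera("top"))
m=env.camera_model("wrist");s=env.get_state();p=s['ee_pos'];print(p,p@XV,p@YV,s['force'],R.from_quat(s['orientation']).as_matrix())
E
```

```text
clock: 4.95
ee_pos: [0.5376, -0.0121, 0.0561]
orientation: [0.459, 0.537, -0.459, 0.538]
force: [0.8, -4.2, 3.2]
grip_width: 0.0703
clock: 5.32
ee_pos: [0.5363, -0.005, 0.0557]
orientation: [0.459, 0.538, -0.459, 0.538]
force: [0.6, -2.3, 2.6]
grip_width: 0.0704
[ 0.5363 -0.0053  0.0558] 0.5290398013044694 -0.08855587344578629 [ 0.7221 -3.554   2.0899] [[-0.0001  0.9878  0.1558]
 [-0.      0.1558 -0.9878]
 [-1.     -0.0001  0.    ]]
```

View pics/w5.png

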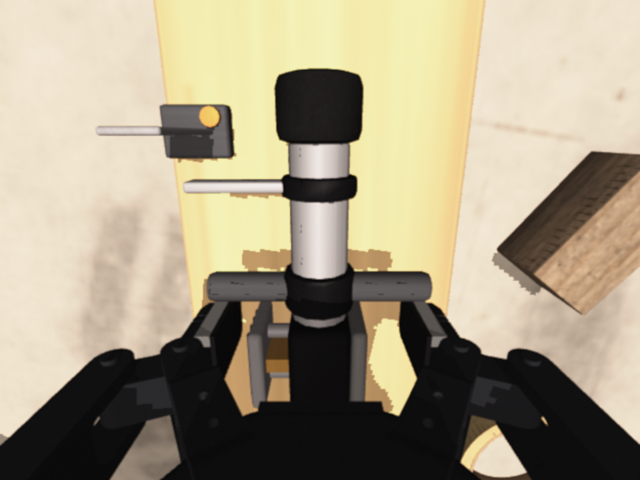

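View pics/t5.png

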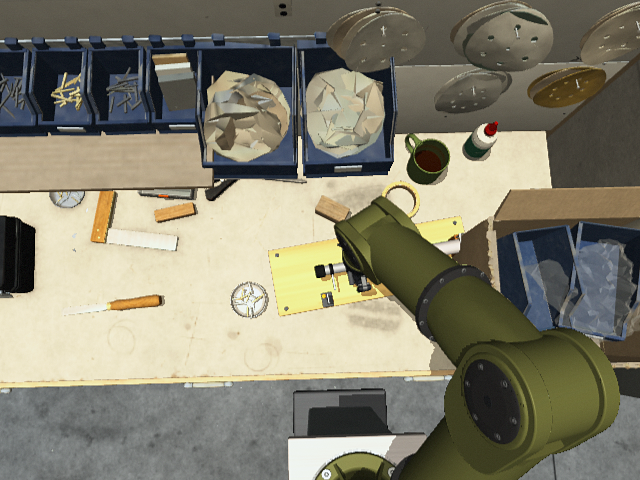

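```bash
cat >> h.py <<'E'
def gap(img,m):
    # bright/grey strips: vertical extent at columns
    out={}
    for name,cols,rows in GA:
        pass
E
python3 - <<'E'
from h import *
a=cv2.imread("pics/w5.png")
cv2.imwrite("pics/w5z.png",cv2.resize(a[90:210,85:245],None,fx=5,fy=5,interpolation=cv2.INTER_NEAREST))
for c in (110,130,150): print(c,a[122:140,c].mean(1).astype(int))
for c in (200,220,250,270): print(c,a[176:198,c].astype(int).tolist())
E
```

```text
110 [219 219 217 204 172 182 199 209 212 211 206 184 152 161 213 223 222 221]
130 [222 223 222 207 171 180 198 210 211 208 203 182 152 160 211 221 220 220]
150 [222 222 220 207 176 187 208 219 220 217 209 187 154 162 212 222 221 220]
200 [[165, 229, 244], [163, 230, 244], [144, 207, 233], [99, 132, 150], [75, 79, 85], [95, 97, 103], [144, 148, 158], [194, 198, 210], [215, 220, 230], [225, 228, 235], [223, 227, 234], [220, 224, 232], [216, 221, 230], [212, 217, 228], [202, 208, 219], [181, 185, 197], [147, 161, 176], [130, 177, 205], [153, 218, 240], [161, 227, 244], [159, 225, 243], [160, 225, 243]]
220 [[182, 241, 244], [181, 241, 245], [161, 227, 234], [106, 144, 151], [72, 78, 83], [88, 90, 96], [146, 149, 160], [197, 201, 212], [221, 226, 233], [229, 231, 238], [228, 230, 237], [226, 228, 235], [221, 226, 233], [215, 220, 229], [202, 207, 218], [182, 187, 197], [157, 176, 186], [151, 207, 215], [176, 238, 242], [183, 241, 245], [183, 241, 244], [183, 241, 244]]
250 [[180, 239, 244], [178, 239, 244], [156, 221, 232], [95, 125, 133], [73, 75, 80], [98, 100, 107], [150, 155, 164], [202, 207, 217], [229, 232, 238], [233, 236, 242], [231, 235, 240], [228, 232, 237], [221, 227, 233], [214, 218, 228], [202, 206, 218], [181, 185, 196], [146, 157, 173], [103, 136, 168], [102, 152, 190], [132, 194, 219], [171, 236, 241], [181, 240, 245]]
270 [[173, 235, 244], [171, 235, 244], [150, 213, 231], [95, 122, 134], [76, 77, 82], [100, 102, 109], [151, 156, 165], [201, 207, 218], [229, 233, 238], [235, 238, 243], [232, 236, 241], [228, 231, 237], [221, 226, 232], [213, 217, 228], [200, 205, 216], [179, 184, 194], [144, 154, 170], [101, 133, 163], [98, 147, 184], [129, 189, 217], [167, 233, 242], [176, 237, 245]]
```

View pics/w5z.png

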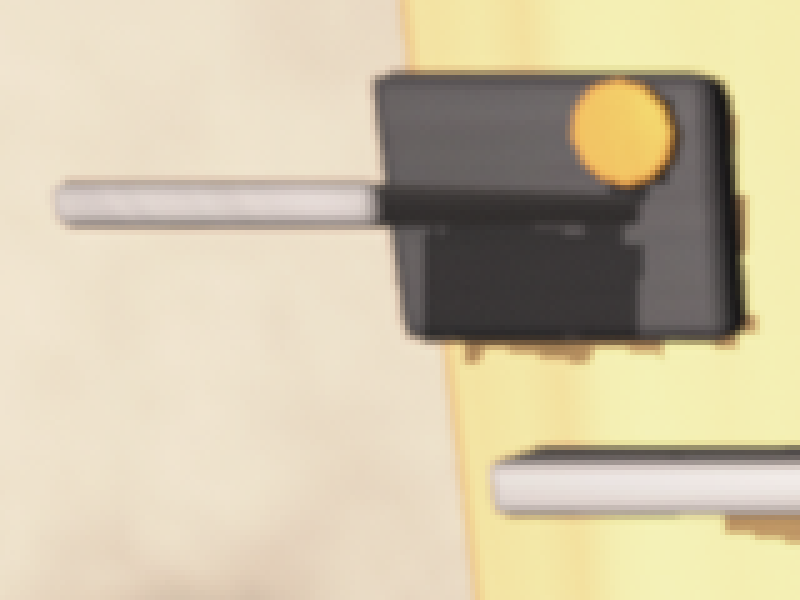

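```bash
python3 - <<'E'
from h import *
m=env.camera_model("wrist")
for k,p in (("fin",(158,130.3)),("fin0",(100,130.3)),("ptr",(186,187.2)),("ptr2",(270,187.2))):
    P=plane("wrist",p,.08,m);print(k,P,P@XV,P@YV)
E
```

```text
fin [0.4702611  0.06161406 0.08      ] 0.4741457635330335 -0.01221004133924223
fin0 [0.4514379  0.05863216 0.08      ] 0.45508693563542085 -0.012230734074655046
ptr [0.48012174 0.04424217 0.08      ] 0.4811875054862589 -0.030904075348881233
ptr2 [0.50871991 0.04877538 0.08      ] 0.5101440887638506 -0.030869880408608143
```

```bash
python3 -m handwheel '[[[0,0,0,0,0,-7,-0.65],[0,0,0,0,0,-6,-0.65],[0,0,0,0,0,-4,-0.65],[0,0,0,0,0,0,-0.65],[0,0,0,0,0,0,-0.65]]]'
python3 - <<'E'
from h import *
a=env.camera("wrist");cv2.imwrite("pics/w6.png",a);s=env.get_state();p=s['ee_pos'];print(p,p@XV,p@YV,s['force'])
cv2.imwrite("pics/w6z.png",cv2.resize(a[120:240,85:245],None,fx=5,fy=5,interpolation=cv2.INTER_NEAREST))
E
```

```text
clock: 6.05
ee_pos: [0.5336, 0.012, 0.0558]
orientation: [0.459, 0.538, -0.459, 0.538]
force: [1.9, -2.8, 0.2]
grip_width: 0.07
[0.53356423 0.01188104 0.05575986] 0.5289544119540928 -0.07117859997492307 [ 1.71490748 -2.81061781 -0.89996441]
```

View pics/w6z.png

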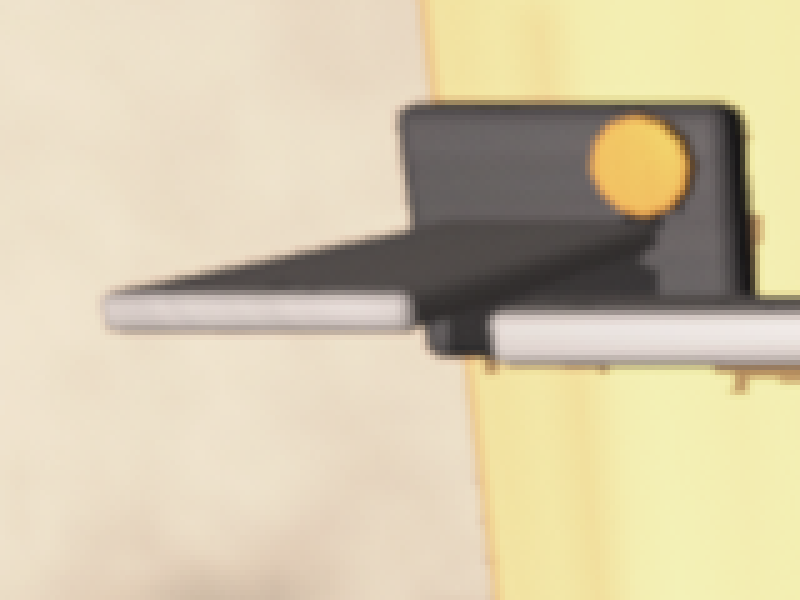

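```bash
python3 - <<'E'
from h import *
m=env.camera_model("wrist")
for k,p in (("fin",(160,182.0)),("ptr",(190,187.2))):
    P=plane("wrist",p,.08,m);print(k,P@XV,P@YV)
E
python3 -m handwheel '[[[0,0,0,0,0,-1.8,-0.65],[0,0,0,0,0,0,-0.65],[0,0,0,0,0,0,-0.65],[0,0,0,0,0,0,-0.65]]]'
python3 - <<'E'
from h import *
a=env.camera("wrist");cv2.imwrite("pics/w7.png",a);s=env.get_state();p=s['ee_pos'];print(p,p@XV,p@YV,s['force'],s['qvel'])
cv2.imwrite("pics/w7z.png",cv2.resize(a[150:230,95:255],None,fx=5,fy=5,interpolation=cv2.INTER_NEAREST))
E
```

```text
fin 0.4723553349546853 -0.011802771713024657
ptr 0.48245600135069094 -0.013572060622175211
clock: 6.6
ee_pos: [0.5333, 0.0136, 0.0558]
orientation: [0.459, 0.538, -0.459, 0.538]
force: [1.4, -3.6, -0.5]
grip_width: 0.0704
[0.53334222 0.01360544 0.05580652] 0.5290030598071209 -0.06944056996228007 [ 1.79205813 -3.72265427 -0.37930408] [-1.11706235e-03 -1.58725234e-03  1.28038700e-05 -9.95729737e-04
  2.64543983e-03 -9.07357765e-04  3.42569343e-04]
```

View pics/w7z.png

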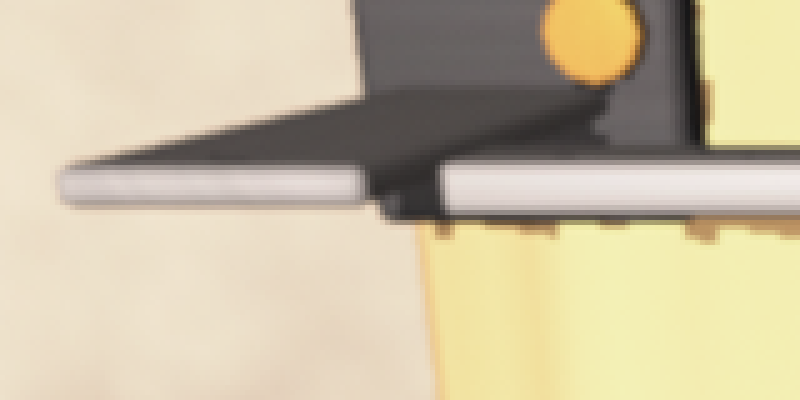

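```bash
python3 -m handwheel '[[[0,0,0,0,0,0,-0.65],[0,0,0,0,0,0,-0.65],[0,0,0,0,0,0,-0.65],[0,0,0,0,0,0,-0.65],[0,0,0,0,0,0,-0.65]]]'
```

```text
clock: 7.28
ee_pos: [0.5333, 0.0136, 0.0558]
orientation: [0.459, 0.538, -0.459, 0.538]
force: [1.8, -3.3, -0.8]
grip_width: 0.0703
```

View pics/w7.png

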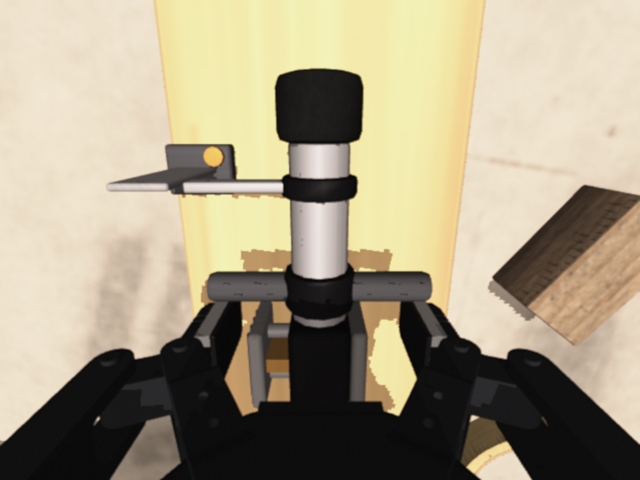

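```bash
python3 -m handwheel '[[[0,0,0,0,0,0,-0.65],[0,0,0,0,0,0,-0.65],[0,0,0,0,0,0,-0.4],[0,0,0,0,0,0,-0.2],[0,0,0,0,0,0,0]]]' && python3 -m handwheel '[[[0,0,0,0,0,0,0.2],[0,0,0,0,0,0,0.5],[0,0,0,0,0,0,1],[0,0,0,0,0,0,1],[0,0,0,0,0,0,1]]]'
python3 - <<'E'
from h import *
a=env.camera("wrist");cv2.imwrite("pics/w8.png",a);s=env.get_state();p=s['ee_pos'];print(p,p@XV,p@YV,s['force'],s['torque'],s['grip_width'])
cv2.imwrite("pics/w8z.png",cv2.resize(a[150:230,95:255],None,fx=5,fy=5,interpolation=cv2.INTER_NEAREST))
E
```

```text
clock: 7.9
ee_pos: [0.5315, 0.0133, 0.0557]
orientation: [0.458, 0.538, -0.46, 0.537]
force: [-4.4, -4.9, 5.8]
grip_width: 0.0433
clock: 8.52
ee_pos: [0.5331, 0.0137, 0.0562]
orientation: [0.459, 0.538, -0.459, 0.538]
force: [-1.9, -3.9, 6.9]
grip_width: 0.0347
[0.53315779 0.01369018 0.05621239] 0.5288340375499888 -0.06932819241674505 [-1.04118872 -3.32595254  6.17980544] [-0.88732371  0.61037468 -0.05167997] 0.03450763097082917
```

View pics/w8.png

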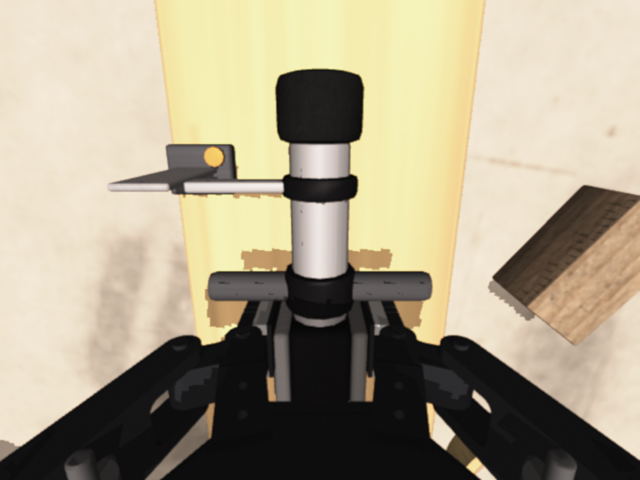

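View pics/w8z.png

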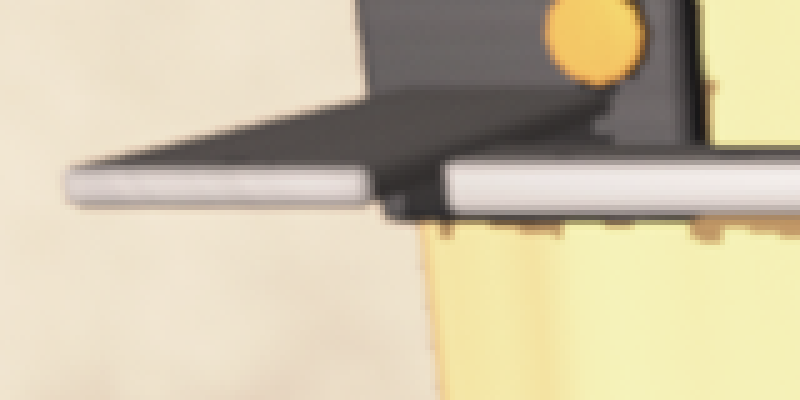

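```bash
python3 -m handwheel '[[[0,0,0,0,0,0,1],[0,0,0,0,0,0,1],[0,0,0,0,0,0,1],[0,0,0,0,0,0,1],[0,0,0,0,0,0,1]]]'
python3 - <<'E'
from h import *
a=env.camera("wrist");b=env.camera("top");cv2.imwrite("pics/w9.png",a);cv2.imwrite("pics/t9.png",b);s=env.get_state();print(s['ee_pos'],s['force'],s['grip_width'],s['clock'])
z1=cv2.resize(a[150:230,95:255],None,fx=5,fy=5,interpolation=cv2.INTER_NEAREST)
cv2.imwrite("pics/w9z.png",z1)
t0=cv2.imread("pics/top0.png");d=cv2.absdiff(t0,b).max(2)
print('dish diff',d[275:325,225:272].max(),'tape',d[178:205,380:400].max(),'offcut',d[192:208,313:340].max())
E
```

```text
clock: 9.2
ee_pos: [0.5331, 0.0137, 0.0562]
orientation: [0.459, 0.538, -0.459, 0.538]
force: [-1.0, -3.9, 5.3]
grip_width: 0.0348
[0.53313739 0.01371502 0.05618075] [-0.58596073 -4.16816853  6.28741644] 0.03498142760534109 9.3
dish diff 25 tape 27 offcut 25
```

View pics/w9z.png

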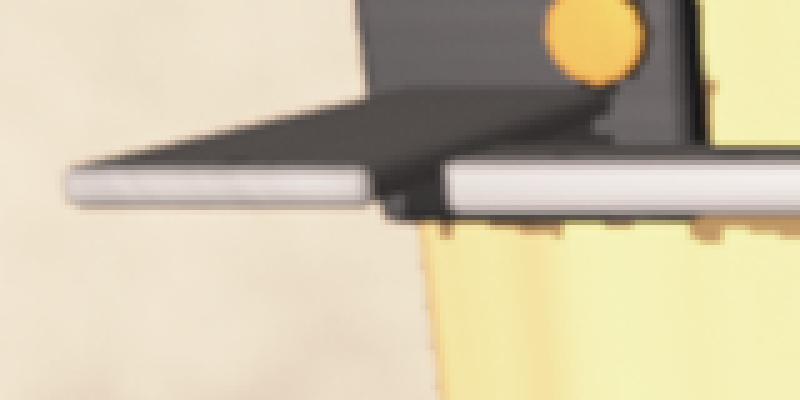

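The last picture shows the pointer (rows about 160–215) in line with the fin (rows about 163–207) in the zoom, and nothing changed since the grip closed.

```bash
python3 -c "
from cell import env
print(env.sign_off())"
```

```text
the job is handed in; nothing more can be done
None
```

The leg is out with its pointer at the length mark, the lever is home, and the gripper is still holding the block. I handed the job in at about 9.3 s.

- **How it went:** I straddled the grip block with the jaws open 70 mm and drew the leg out by its T bar until the pointer met the mark. I then held it still for about 1.3 s before closing the jaws.
- **Pointer:** In the last wrist picture the pointer is within about 0.2 mm of the fin, and it did not move when the jaws closed or in the hold afterwards.
- **Lever:** The wrist picture shows the paddle flush against the block. The finger opening read 34.5–35 mm, a little under the nominal 36 mm. I put that down to pad give or sensor offset but did not check it.
- **Forces:** The highest force in my readings was about 9 N.
- **Things round the cradle:** Comparing the first and last top pictures showed no sign that the dish, tape or offcut moved. The differences were small, at most 27 of 255, which I took as noise without measuring the noise level. For the tape and offcut I compared only part of each.
- **One disagreement:** My first wrist measurement, taken before the arm had settled, put the leg about 5–8 mm to one side of the other estimates. I measured again with the arm still and used that instead.

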